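# Hover a sensor probe over the chip through the test fixture's guide

### The arm

A 7-joint arm with a two-finger parallel gripper is mounted at the origin on the work surface. World frame = base frame: x ahead of the robot, y to its left, z up, the work surface at z = 0. Lengths are in m, angles in rad, forces in N, time in s.
With the tool pointing down it reaches from about 0.4 to 0.85 m from the base axis. Payload 10.4 kg.
Tool frame: the origin (TCP) lies at the very end of the fingers, on their centre line; the grasp point (between the pads) lies 19 mm behind it; z points along the fingers, y is the direction in which the jaws open and shut (so a half turn about z gives the same grasp; the last joint's range is limited). The gripper opens to 85 mm and grips with 20 to 120 N. Pads are 22 mm wide; open, the fingers measure 114 mm over their backs; the gripper's body (76 mm by 85 mm) begins 54 mm behind the grasp point. The pads swing forward as they close: fully open they stand 13 mm farther back than shut.
Start: joints at [1.09, 0.332, -0.065, 1.46, 0.022, 1.35, -0.088], TCP at [0.276, -0.561, 0.231] pointing down, gripper open.
Joint ranges: [-2.6, 2.6], [-0.5, 2.12], [-1.47, 1.34], [0.16, 2.42], [-1.27, 4.41], [0.06, 2.06], [-2.6, 2.6]. Speed limits (rad/s): [2.22, 2.22, 2.79, 2.79, 3.14, 3.14, 3.14].

### API

Orientations are given as a unit quaternion [x, y, z, w].
In Python, from workcell import manip gives the robot as it stands.
- The arm moves only by the tool arm_command, never from a script. Its arguments are lists of equal length, an entry for each row: "slide": the shift along the tool's x, y, z in mm, a list of three; "turn": the turn about the tool's z in degrees; "grip": the closure, from 0 (fully open) to 1 (shut). In form: {"slide": [[tx, ty, tz], ...], "turn": [turn, ...], "grip": [grip, ...]}. A call has 1 to 10 rows; each row shifts and turns the commanded pose from where the row before left it, along the tool's axes as they then stand; what a row does not reach is not made up. A row lasts 1/12 s, in which the tool goes at most 41.7 mm and 7.16 degrees, less where a joint would pass 70% of its speed; a pose out of reach is approached as far as the arm can. A call with a gripper value outside its range is refused whole. The fingers move at their own pace and stop on an object; "newtons" is the grip in N (left out, the last holds). Time passes only in rows, so rows that do not move let the fingers close. It gives the time, the measured TCP pose, the force and the opening at its end, in the units of the state.
- manip.get_obs(): the state, without advancing time (a new reading comes with each control period).
- manip.camera(name): name is "side" or "top" or "wrist"; returns the picture (480x640x3 uint8, blue, green, red); there is no depth.
- manip.camera_info(name): a dict with "fx", "fy", "cx", "cy" (pixels), "rvec" (rotation vector, rad) and "tvec" (3), from world to camera coordinates, as OpenCV has them. Camera axes: x right, y down, z forward; pixel columns grow to the right and rows downward; lengths in m; the calibration is good to about 2 mm. A picture is of the moment at which its call begins: read the wrist's pose just before it. camera_info takes no time and is no camera call; for the wrist camera it gives the pose at the moment of the call.
- manip.hand_in(): hands the job in, once; it reports no verdict.
Trained networks look in the newest picture that a camera, given by its name, has taken for a name from the list of things; names that differ only in an ending like _2 or _b are one class to them, and where a whole thing is asked for, a point or a joint stands for the part that bears it (a point fixed in the world has none). Each returns a list of dicts, best first, with "score" (0 to 1); they miss things now and then, are a little off and sometimes report something else, mostly with a low value. They report only what shows in the picture. A call takes as long as a camera call. They do not tell look-alikes from the thing itself.
- manip.cut_out(target, camera): "pixels" (480x640 bool, what is visible of it).
- manip.tip_of(target, camera): "xyz" ([x, y, z] in m, in the coordinates of the camera as it stood for that picture, good to about 4 mm: a listed point, or the origin of a listed thing).
The state is a dict: "clock": time; "joint_pos": joint angles; "joint_velocities": joint speeds; "tau": joint torques, N m; "position": TCP position; "ee_rot": TCP orientation; "ft_force": force on the tool from outside, world axes, zero at the start; "torque": the same for the moment, N m; "grip_width": opening from 0.0 (shut) to 1.0 (fully open).
Only numpy, scipy, OpenCV 4.12 (cv2) and the standard library are available. Lean on these libraries where they do the work, as an engineer would, in place of code of your own. Each camera call takes 0.05 s, during which the arm holds its last target.

### The job

Three cards sit in the test fixture: two are blank, one is a finished circuit board with connectors and components on it. Take the sensor probe by its handle out of its holder and, from above, lower its rod through the guide hole over the finished board until the tip hovers about 6 mm above the chip, upright and centred in the hole; the probe must never touch the fixture or any of the cards. Finish still holding the probe there, quite still, and leave the spool, the screwdriver and the drone frame where they lie.

Things in the scene. Friction and masses are not known exactly. Their poses are not given: they have to be found in the camera images.
- probe: Loose sensor probe, about 70 g (varies). Origin at the rod's tip, z up the rod. From the tip: round steel rod, 8 mm diameter, 90 mm long (last 5 mm tapered); black collar, 30 mm diameter, from 90 to 95 mm; black round handle, 22 mm diameter, from 95 to 155 mm. Starts upright: collar resting on the holder's top, rod down its hole, tip 18 mm above the table.
- handle (a point): Point on the probe's axis 127 mm above the tip, near the handle's middle: a good place to grip, from any side.
- holder: Fixed dark steel stand for the probe, 90 x 70 mm at the foot, 108 mm high, open at two sides; its 70 x 60 mm top plate has a vertical 16 mm hole in the middle, 10 mm deep. Origin at the centre of its underside on the table; z up.
- fixture: Fixed; base plate 140 (x) by 360 (y) by 12 mm. Above it on posts an aluminium guide strip, 44 mm wide (x), 360 long (y), 15 thick, its top face 85 mm above the table. Three vertical 20 mm guide holes through the strip at x = 0, y = -100, 0, +100 mm. Under each lies a card, 110 (x) by 70 mm (y), sticking out at both sides of the strip. Origin: centre of the underside, on the table.
- guide0 (a point): Centre of the mouth of one guide hole, in the strip's top face, 85 mm above the table (fixture y = -100 mm). Noise aside, its place never changes relative to fixture. Axis vertical; the bore is 20 mm across and runs straight down through the 15 mm thick strip.
- guide1 (a point): Centre of the mouth of the middle guide hole (fixture y = 0). Noise aside, its place never changes relative to fixture. Axis vertical; the bore is 20 mm across and runs straight down through the 15 mm thick strip.
- guide2 (a point): Centre of the mouth of one guide hole (fixture y = +100 mm). Noise aside, its place never changes relative to fixture. Axis vertical; the bore is 20 mm across and runs straight down through the 15 mm thick strip.
- board: Finished circuit board: black card 110 x 70 mm, 3 mm thick, with a white connector, a metal connector, small metal cans and chips (up to 10 mm high) on its two ends that stick out from under the strip. Fixed in one of the three nests, a different one from start to start. Origin on the axis of the guide hole above it, 12 mm above the table, on the base plate's top; z up.
- chip (a point): Centre of the top face of the board's main chip (18 x 18 mm, 3 mm thick), exactly below the guide hole over the board, 24 mm above the table.
- blank_a: Blank card, as the board but with nothing on it but its four corner screws: no chip, no connectors. Fixed in another nest. Origin as for the board. Not to be touched by the probe.
- blank_b: Second blank card, same as blank_a, in the remaining nest.
- spool: Bystander: red-flanged solder spool, 56 mm in diameter, 40 mm high, standing. Origin at the centre of its underside. Leave it alone.
- screwdriver: Bystander: grey-handled screwdriver, 190 mm long, lying on the table. Origin at about its middle, at table level. Leave it alone.
- frame: Bystander: black drone frame with four motors, about 215 x 195 mm, 30 mm high. Origin at the centre of its underside. Leave it alone.
Not all that is in view belongs to the job. What is shaped like the probe but green or pink is not meant.

How it is judged:
By the outcome, as a careful person would: the job done as asked, in the order asked, and still so for the second after the job is handed in, while the arm keeps its last pose, push and grip.
It also fails if it takes over 48 s, if anything falls off the work surface, if the arm or the gripper's body presses on something with over 40 N, if the wrist force passes 120 N, or if a joint passes its speed limit or range.

## Working session

There is one attempt and no reset: what is moved stays moved. The work goes in short steps, Python scripts to look and compute and a tool call to move; the robot and the scene stay as the last step left them, time stands still between calls to the robot, and variables do not carry over. Pictures are saved under pics/ and viewed, and the job is handed in when it is done.

Besides the shell and the picture viewer there is one more tool, called after "Call:" in YAML: its name, and indented under it one key for each argument. arm_command: Moves the arm, as the interface text tells. Its arguments: {"type":"object","properties":{"slide":{"type":"array","items":{"type":"array","items":{"type":"number"}}},"turn":{"type":"array","items":{"type":"number"}},"grip":{"type":"array","items":{"type":"number"}},"newtons":{"type":"number"}},"required":["slide","turn","grip"]}

```bash
ls; mkdir -p pics; cat > h.py <<'E'
import numpy as np, cv2
from workcell import manip
from scipy.spatial.transform import Rotation as R
def info(n):
    i=manip.camera_info(n); K=np.array([[i['fx'],0,i['cx']],[0,i['fy'],i['cy']],[0,0,1.]])
    return K,R.from_rotvec(np.ravel(i['rvec'])).as_matrix(),np.ravel(i['tvec'])
def c2w(n,p):
    K,r,t=info(n); return r.T@(np.array(p)-t)
def w2p(n,p):
    K,r,t=info(n); q=K@(r@np.array(p)+t); return q[:2]/q[2]
def ray(n,px):
    K,r,t=info(n); d=r.T@np.linalg.inv(K)@np.array([px[0],px[1],1.]); return -r.T@t,d/np.linalg.norm(d)
def tri(a,b):
    (o1,d1),(o2,d2)=a,b
    A=np.stack([d1,-d2],1); s=np.linalg.lstsq(A,o2-o1,rcond=None)[0]
    p,q=o1+s[0]*d1,o2+s[1]*d2; return (p+q)/2,np.linalg.norm(p-q)
def atz(n,px,z):
    o,d=ray(n,px); return o+d*(z-o[2])/d[2]
E
python3 - <<'E'
from h import *
np.set_printoptions(precision=4,suppress=True)
for n in ['side','top']:
    im=manip.camera(n); cv2.imwrite(f'pics/{n}0.png',im)
    print(n,[x for x in ray(n,(320,240))], info(n)[0][0,0])
    for t in ['probe','handle','fixture','guide0','guide1','guide2','board','chip','holder']:
        for d in manip.tip_of(t,n)[:3]:
            w=c2w(n,d['xyz']); print(t,round(d['score'],2),w,w2p(n,w))
o=manip.get_obs(); print(o)
E
```

```text
pics
side [array([0.2184, 0.6173, 0.8739]), array([ 0.3007, -0.6422, -0.7051])] 525.0950692262273
probe 0.84 [ 0.4299 -0.1694 -0.0043] [382.4623 265.9278]
probe 0.67 [ 0.4047 -0.2765 -0.0002] [408.5098 238.2289]
probe 0.64 [ 0.5032 -0.258   0.0176] [367.6516 225.0614]
handle 0.86 [ 0.5038 -0.2632  0.1461] [372.4401 181.3662]
handle 0.81 [ 0.4043 -0.2807  0.1277] [416.6229 195.9125]
handle 0.76 [ 0.4281 -0.1657  0.1284] [388.4812 224.3764]
fixture 0.57 [ 0.5345  0.1344 -0.0027] [276.8158 351.9347]
guide0 0.97 [0.5298 0.035  0.0862] [301.4024 287.8503]
guide0 0.95 [0.5385 0.1343 0.0856] [272.5359 324.0356]
guide0 0.88 [0.5459 0.2356 0.0868] [239.6225 365.8823]
guide1 0.97 [0.5298 0.035  0.0862] [301.4024 287.8503]
guide1 0.95 [0.5385 0.1343 0.0856] [272.5359 324.0356]
guide1 0.88 [0.5459 0.2356 0.0868] [239.6225 365.8823]
guide2 0.97 [0.5298 0.035  0.0862] [301.4024 287.8503]
guide2 0.95 [0.5385 0.1343 0.0856] [272.5359 324.0356]
guide2 0.88 [0.5459 0.2356 0.0868] [239.6225 365.8823]
board 0.85 [0.5447 0.2352 0.0118] [244.3988 388.3579]
chip 0.96 [0.5434 0.2326 0.0198] [245.3631 385.22
[... 1300 characters left out ...]
244] [195.3779 224.6756]
chip 0.5 [0.5424 0.2331 0.0852] [189.2194 222.4001]
holder 0.76 [ 0.5008 -0.2628  0.0007] [381.1308 245.9514]
holder 0.6 [0.5391 0.1315 0.0125] [234.0536 228.3595]
{'clock': 1.0, 'joint_pos': array([ 1.0904,  0.3322, -0.0647,  1.4601,  0.0216,  1.3499, -0.0885]), 'joint_velocities': array([ 0.0002, -0.0003, -0.0002,  0.0006, -0.0001, -0.0014, -0.0005]), 'tau': array([ -0.0005, -62.5229,   0.0489, -39.1825,   0.0164,   0.002 ,
        -0.    ]), 'position': array([ 0.2763, -0.5606,  0.2313]), 'ee_rot': array([0.9739, 0.2269, 0.    , 0.    ]), 'ft_force': array([-0.006 , -0.2846, -0.2123]), 'torque': array([ 0.0082, -0.0242, -0.0365]), 'grip_width': 1.0018302916653734}
```

View pics/side0.png

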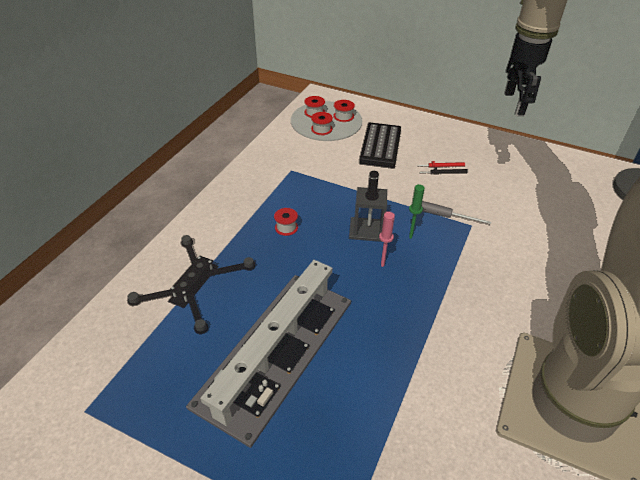

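View pics/top0.png

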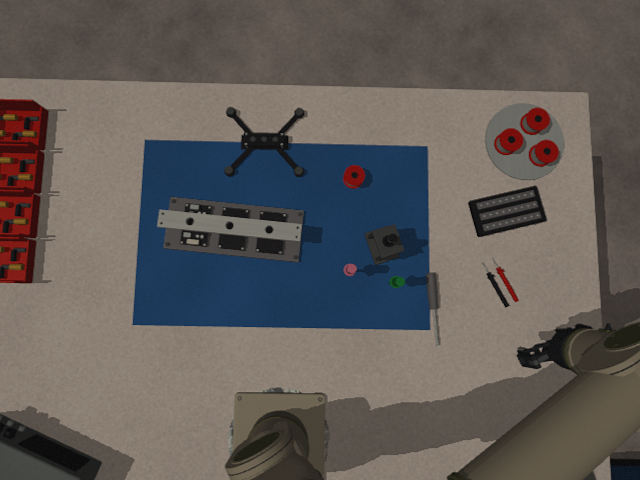

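```bash
python3 - <<'E'
import cv2
a=cv2.imread('pics/side0.png')[150:270,330:450]; b=cv2.imread('pics/side0.png')[270:430,180:340]
cv2.imwrite('pics/crop1.png',cv2.hconcat([cv2.resize(a,(400,400)),cv2.resize(b,(400,400))]))
E
```

```text
(no output)
```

View pics/crop1.png

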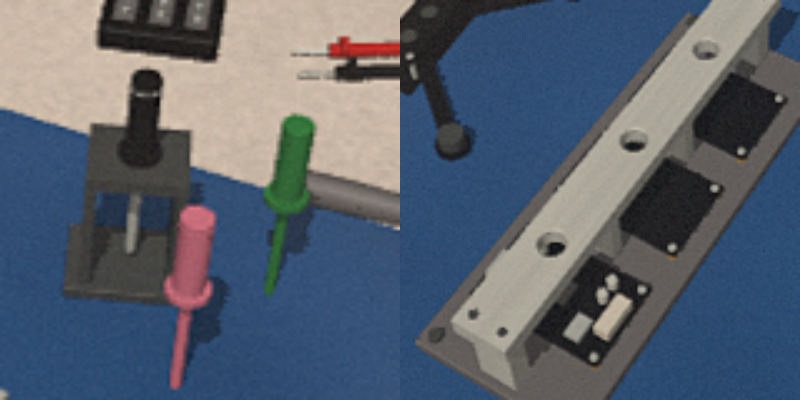

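Side view: three probe shapes are in view: black at (373,185) in the dark holder, pink at (388,225) and green at (417,196). Only the black one fits, since it is black, steel-rodded and in the holder. Side view also puts the finished board with connectors at (250,390), under the hole at (240,367), which is world ≈(0.544, 0.235). The other two cards, at (288,352) and (317,317), are blank. I'm moving closer for wrist views.

Call:
arm_command:
  slide:
    - [15, -8, 0]
    - [25, -13, 0]
    - [30, -15, 0]
    - [30, -15, 0]
    - [30, -15, 0]
    - [30, -15, 0]
    - [30, -15, 0]
    - [30, -15, 0]
    - [25, -12, 0]
    - [15, -7, 0]
  turn: [0, 0, 0, 0, 0, 0, 0, 0, 0, 0]
  grip: [0, 0, 0, 0, 0, 0, 0, 0, 0, 0]

```text
clock: 1.83
position: [0.4543, -0.3257, 0.2316]
ee_rot: [0.973, 0.229, 0.001, -0.0]
ft_force: [-0.5, 0.6, 0.0]
grip_width: 1.002
```

```bash
cat > look.py <<'E'
from h import *
import sys
np.set_printoptions(precision=4,suppress=True)
def state():
    o=manip.get_obs(); print({k:np.round(o[k],4) for k in ['clock','position','ee_rot','joint_pos','ft_force','grip_width']})
def look(n,f,ts):
    im=manip.camera(n); cv2.imwrite(f'pics/{f}.png',im)
    K,r,t=info(n); print('campos',-r.T@t,'axis',r[2])
    for T in ts:
        for d in manip.tip_of(T,n)[:3]:
            w=c2w(n,d['xyz']); print(T,round(d['score'],2),w,w2p(n,w))
state()
look(sys.argv[1],sys.argv[2],sys.argv[3].split(','))
E
python3 look.py wrist w1 handle,probe,holder
```

```text
{'clock': np.float64(1.8333), 'position': array([ 0.4543, -0.3257,  0.2316]), 'ee_rot': array([ 0.9735,  0.2288,  0.0006, -0.0002]), 'joint_pos': array([ 0.7611,  0.1996, -0.252 ,  1.6292,  0.05  ,  1.3185, -0.6077]), 'ft_force': array([-0.4525,  0.6489,  0.0006]), 'grip_width': np.float64(1.0016)}
campos [ 0.5276 -0.2879  0.3749] axis [-0.2766 -0.1387 -0.9509]
handle 0.93 [ 0.3749 -0.2922  0.1272] [237.6221 307.1043]
handle 0.93 [ 0.4647 -0.2351  0.1093] [217.6699 166.7525]
handle 0.85 [ 0.5037 -0.2611  0.1458] [263.7033 135.4209]
probe 0.92 [ 0.4013 -0.2815  0.0027] [262.1898 225.4757]
probe 0.88 [ 0.5054 -0.2669  0.0203] [288.6643 129.5884]
probe 0.86 [ 0.4318 -0.1718  0.0009] [175.8014 153.4882]
```

View pics/w1.png

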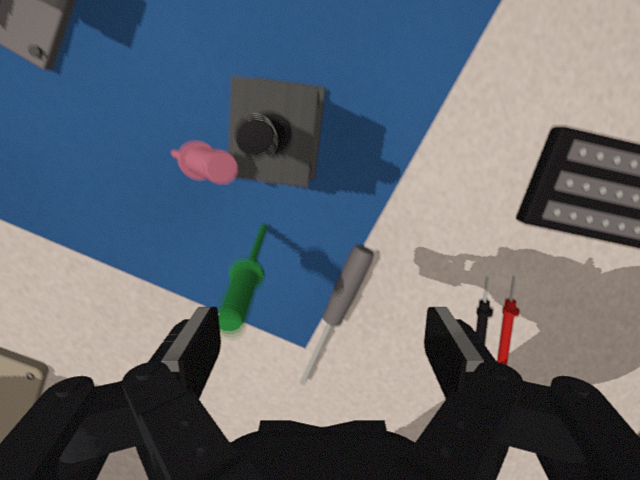

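Wrist view: the black handle top is at (257,136) on the holder, pink at (210,163) and green at (245,290). I'll triangulate the handle top across the cameras.

```bash
python3 - <<'E'
import cv2
a=cv2.imread('pics/side0.png')[160:210,350:400]; b=cv2.imread('pics/w1.png')[90:180,215:305]
c=cv2.imread('pics/top0.png')[215:265,365:415]
cv2.imwrite('pics/crop2.png',cv2.hconcat([cv2.resize(x,(266,266),interpolation=cv2.INTER_NEAREST) for x in (a,b,c)]))
from h import *
np.set_printoptions(precision=4,suppress=True)
for p in [(0.503,-0.262,0.173),(0.503,-0.262,0.113)]:
    for n in ['side','wrist','top']: print(n,w2p(n,p))
print(tri(ray('side',(374,173)),ray('wrist',(257,136))))
print(atz('side',(374,173),.173),atz('wrist',(257,136),.173))
E
```

```text
side [373.5531 172.0625]
wrist [251.8221 131.9228]
top [392.2784 237.9201]
side [371.4373 193.2718]
wrist [267.753  129.7728]
top [387.9198 240.6696]
(array([ 0.5022, -0.2646,  0.1689]), np.float64(0.0007830424300554494))
[ 0.5009 -0.2593  0.173 ] [ 0.5023 -0.2653  0.173 ]
```

View pics/crop2.png

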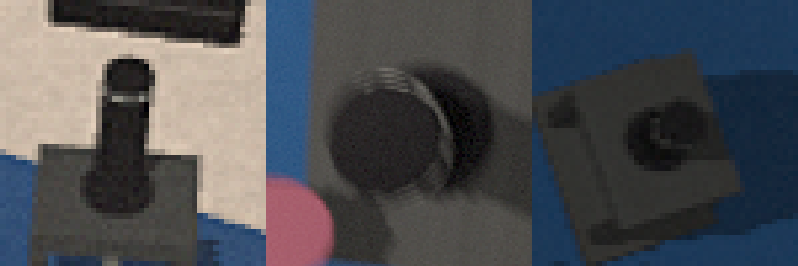

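Call:
arm_command:
  slide:
    - [15, -7, 0]
    - [20, -10, 0]
    - [21, -10, 0]
    - [15, -7, 0]
    - [0, 0, 0]
    - [0, 0, 0]
  turn: [0, 0, 0, 0, 0, 0]
  grip: [0, 0, 0, 0, 0, 0]

```text
clock: 2.53
position: [0.5004, -0.268, 0.2312]
ee_rot: [0.974, 0.227, -0.0, 0.0]
ft_force: [-0.7, -0.1, -0.3]
grip_width: 1.001
```

```bash
python3 look.py wrist w2 handle,probe,holder; python3 - <<'E'
from h import *
o=manip.get_obs(); r=R.from_quat(o['ee_rot']).as_matrix(); print(r.T@(np.array([.503,-.2635,.128])-o['position'])*1000)
E
```

```text
{'clock': np.float64(2.5333), 'position': array([ 0.5004, -0.268 ,  0.2312]), 'ee_rot': array([ 0.974 ,  0.2267, -0.0002,  0.0001]), 'joint_pos': array([ 0.6679,  0.2231, -0.2989,  1.6049,  0.0676,  1.3239, -0.7539]), 'ft_force': array([-0.6537, -0.0552, -0.3143]), 'grip_width': np.float64(1.0014)}
campos [ 0.5721 -0.2334  0.3743] axis [-0.28   -0.1383 -0.95  ]
handle 0.87 [ 0.5555 -0.1982  0.0155] [280.5999 121.3457]
handle 0.83 [ 0.268  -0.3258  0.0153] [280.2988 390.0713]
handle 0.66 [ 0.501  -0.2612  0.1431] [312.0518 239.0999]
probe 0.89 [ 0.5055 -0.2615  0.0203] [317.3402 197.507 ]
probe 0.85 [ 0.4342 -0.1456  0.0307] [180.6239 212.6503]
probe 0.64 [ 0.3903 -0.2838  0.0229] [289.911  299.5807]
holder 0.8 [ 0.5044 -0.2627 -0.0003] [318.3406 195.2291]
[  5.36017264  -3.44541976 103.2776063 ]
```

View pics/w2.png

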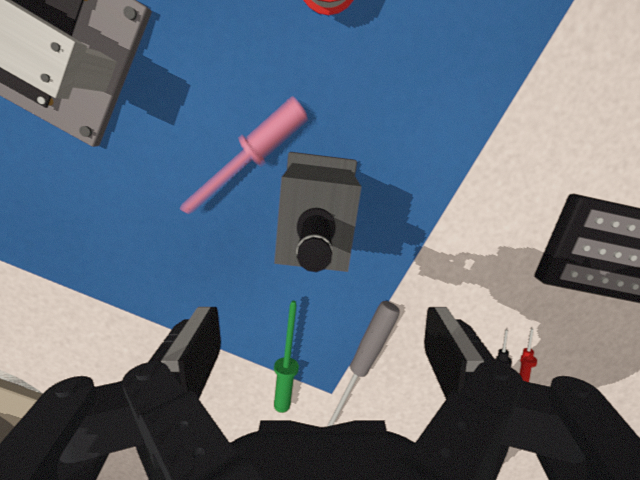

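Wrist view: the pink and green look-alikes, which stood unsupported on their tips, have toppled on their own. They now lie at (250,155) and (288,355), clear of the holder. The black probe is still in the holder, with its handle top at (315,253).

```bash
python3 - <<'E'
from h import *
np.set_printoptions(precision=4,suppress=True)
print(atz('wrist',(315,252),.173), w2p('wrist',(.503,-.2635,.173)),w2p('wrist',(.503,-.2635,.113)))
im=cv2.imread('pics/w2.png')[190:290,265:365]; cv2.imwrite('pics/c3.png',cv2.resize(im,(500,500)))
E
```

```text
[ 0.5037 -0.2625  0.173 ] [315.929  253.6323] [317.1298 226.1153]
```

View pics/c3.png

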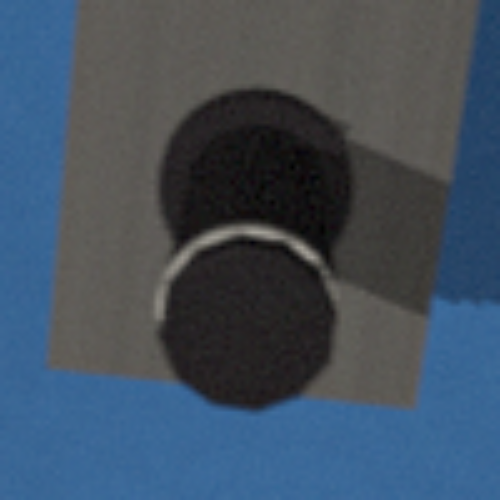

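The prediction matches the picture, so I'm descending.

Call:
arm_command:
  slide:
    - [6, -3, 5]
    - [0, 0, 15]
    - [0, 0, 20]
    - [0, 0, 20]
    - [0, 0, 18]
    - [0, 0, 14]
    - [0, 0, 8]
    - [0, 0, 3]
    - [0, 0, 0]
  turn: [0, 0, 0, 0, 0, 0, 0, 0, 0]
  grip: [0, 0, 0, 0, 0, 0, 0, 0, 0]

```text
clock: 3.48
position: [0.5046, -0.2618, 0.1279]
ee_rot: [0.974, 0.227, -0.0, -0.0]
ft_force: [0.0, -0.1, 0.2]
grip_width: 0.997
```

```bash
python3 look.py wrist w3 handle
```

```text
{'clock': np.float64(3.4833), 'position': array([ 0.5046, -0.2618,  0.1279]), 'ee_rot': array([ 0.9739,  0.2268, -0.0003, -0.0003]), 'joint_pos': array([ 0.6532,  0.3074, -0.3005,  1.7272,  0.0994,  1.1226, -0.7905]), 'ft_force': array([ 0.0278, -0.1097,  0.1841]), 'grip_width': np.float64(0.9973)}
campos [ 0.5771 -0.2266  0.2719] axis [-0.2789 -0.1384 -0.9503]
handle 0.74 [ 0.5751 -0.165   0.0181] [235.7544  82.2821]
handle 0.63 [ 0.5023 -0.2612  0.1485] [316.2933 338.4825]
```

View pics/w3.png

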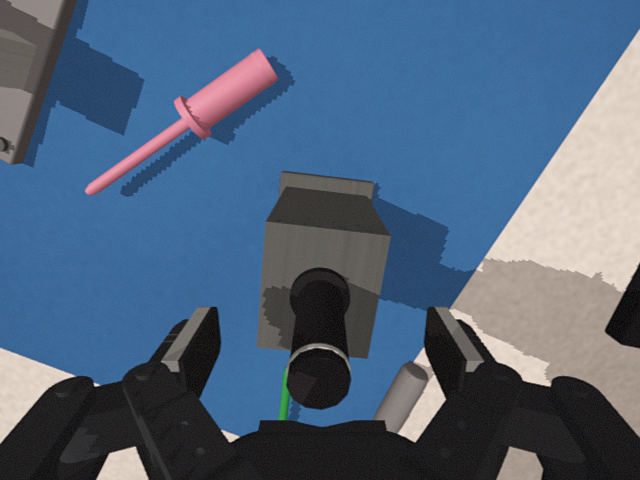

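The handle at (319,377) is centred between the pads. Closing.

Call:
arm_command:
  slide:
    - [-2, 0, 0]
    - [0, 0, 0]
    - [0, 0, 0]
    - [0, 0, 0]
    - [0, 0, 0]
    - [0, 0, 0]
    - [0, 0, 0]
    - [0, 0, 0]
    - [0, 0, 0]
    - [0, 0, 0]
  turn: [0, 0, 0, 0, 0, 0, 0, 0, 0, 0]
  grip: [0.2, 0.4, 0.5, 0.6, 0.7, 0.8, 0.9, 0.9, 0.9, 0.9]
  newtons: 40

```text
clock: 4.42
position: [0.5031, -0.2628, 0.1285]
ee_rot: [0.974, 0.227, 0.0, 0.0]
ft_force: [-0.9, 0.4, 3.0]
grip_width: 0.249
```

```bash
python3 look.py wrist w4 handle; python3 look.py side s4 handle,probe
```

```text
{'clock': np.float64(4.4167), 'position': array([ 0.5031, -0.2628,  0.1285]), 'ee_rot': array([0.9739, 0.2269, 0.0001, 0.0001]), 'joint_pos': array([ 0.6557,  0.3042, -0.3   ,  1.7298,  0.0985,  1.1219, -0.7871]), 'ft_force': array([-0.8892,  0.4356,  3.0064]), 'grip_width': np.float64(0.2491)}
campos [ 0.5752 -0.2274  0.2717] axis [-0.279  -0.1384 -0.9503]
handle 0.98 [ 0.5011 -0.2602  0.1434] [313.7739 328.9693]
handle 0.77 [ 0.5739 -0.166   0.0138] [238.1221  81.6984]
{'clock': np.float64(4.5167), 'position': array([ 0.5031, -0.2628,  0.1285]), 'ee_rot': array([0.9739, 0.2269, 0.0001, 0.0001]), 'joint_pos': array([ 0.6557,  0.3042, -0.3   ,  1.7298,  0.0985,  1.1219, -0.7871]), 'ft_force': array([-0.8706,  1.1891,  3.9765]), 'grip_width': np.float64(0.2465)}
campos [0.2184 0.6173 0.8739] axis [ 0.2958 -0.6485 -0.7014]
handle 0.94 [ 0.5699 -0.161   0.0131] [325.0554 243.6264]
handle 0.76 [ 0.2734 -0.3245  0.0148] [469.3365 238.0291]
handle 0.69 [ 0.5055 -0.2643  0.1457] [371.8829 181.0333]
probe 0.97 [ 0.3918 -0.2793  0.02  ] [415.2519 233.0396]
probe 0.73 [ 0.4608 -0.0998  0.0204] [358.7194 275.0445]
probe 0.48 [ 0.5037 -0.2617  0.014 ] [367.9331 225.1528]
```

View pics/w4.png

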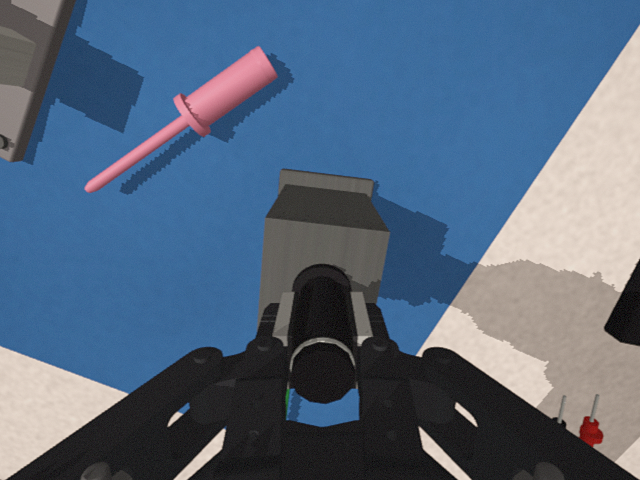

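The handle is gripped: 0.25 × 85 ≈ 21 mm against a 22 mm handle. Lifting straight up.

Call:
arm_command:
  slide:
    - [0, 0, 0]
    - [0, 0, -4]
    - [0, 0, -10]
    - [0, 0, -15]
    - [0, 0, -18]
    - [0, 0, -20]
    - [0, 0, -20]
    - [0, 0, -18]
    - [0, 0, -10]
    - [0, 0, -5]
  turn: [0, 0, 0, 0, 0, 0, 0, 0, 0, 0]
  grip: [0.9, 0.9, 0.9, 0.9, 0.9, 0.9, 0.9, 0.9, 0.9, 0.9]
  newtons: 60

```text
clock: 5.5
position: [0.5034, -0.263, 0.2502]
ee_rot: [0.974, 0.227, 0.001, 0.001]
ft_force: [-0.6, -0.2, -1.5]
grip_width: 0.243
```

```bash
python3 look.py wrist w5 handle,probe; python3 look.py side s5 handle,probe
```

```text
{'clock': np.float64(5.5), 'position': array([ 0.5034, -0.263 ,  0.2502]), 'ee_rot': array([0.9739, 0.2269, 0.0009, 0.0008]), 'joint_pos': array([ 0.6619,  0.2124, -0.3033,  1.5777,  0.0648,  1.359 , -0.7616]), 'ft_force': array([-0.5896, -0.1589, -1.5043]), 'grip_width': np.float64(0.2431)}
campos [ 0.5753 -0.2274  0.3934] axis [-0.2775 -0.1392 -0.9506]
handle 0.86 [ 0.5724 -0.1632  0.0122] [262.1459  95.3468]
handle 0.67 [ 0.5045 -0.261   0.2688] [318.9829 330.3135]
handle 0.53 [ 0.2677 -0.3291  0.0134] [286.9737 384.4013]
probe 0.96 [ 0.4581 -0.0967  0.0208] [157.7957 170.6561]
{'clock': np.float64(5.65), 'position': array([ 0.5027, -0.2627,  0.2478]), 'ee_rot': array([ 0.9739,  0.2269, -0.0002, -0.0001]), 'joint_pos': array([ 0.6618,  0.2142, -0.3032,  1.5807,  0.065 ,  1.3571, -0.7618]), 'ft_force': array([-0.0409, -0.6844, -1.5157]), 'grip_width': np.float64(0.2394)}
campos [0.2184 0.6173 0.8739] axis [ 0.2958 -0.6485 -0.7014]
handle 0.86 [ 0.5705 -0.1603  0.0128] [324.6656 243.843 ]
handle 0.8 [ 0.5029 -0.2621  0.2652] [377.1635 136.2561]
handle 0.65 [ 0.2707 -0.3264  0.0164] [470.7867 237.3886]
probe 0.66 [ 0.5034 -0.2611  0.1376] [371.9839 184.9462]
probe 0.63 [ 0.4616 -0.0971  0.0202] [357.8796 275.8286]
probe 0.57 [ 0.5021 -0.2645  0.2676] [378.0576 134.7614]
```

View pics/s5.png

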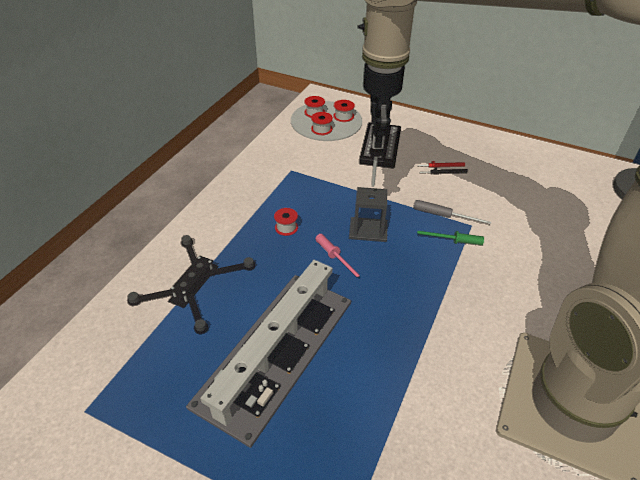

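View pics/w5.png

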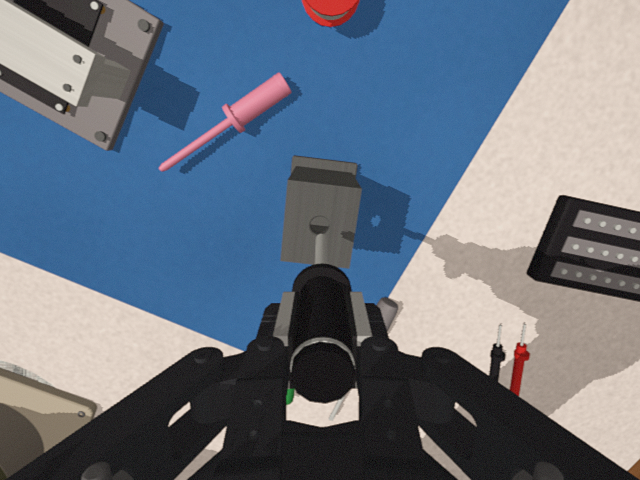

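The probe is out of the holder, with the side view showing the rod clear above the holder at (375,172) and the tip at z ≈ 0.137. Carrying it toward the board's hole, well above the strip.

Call:
arm_command:
  slide:
    - [4, -7, 0]
    - [9, -15, 0]
    - [14, -23, 0]
    - [15, -25, 0]
    - [15, -25, 0]
    - [15, -25, 0]
    - [15, -25, 0]
    - [15, -25, 0]
    - [15, -25, 0]
    - [15, -25, 0]
  turn: [0, 0, 0, 0, 0, 0, 0, 0, 0, 0]
  grip: [0.9, 0.9, 0.9, 0.9, 0.9, 0.9, 0.9, 0.9, 0.9, 0.9]

```text
clock: 6.63
position: [0.5236, -0.005, 0.248]
ee_rot: [0.974, 0.227, -0.0, -0.0]
ft_force: [0.4, -0.2, -1.0]
grip_width: 0.242
```

Call:
arm_command:
  slide:
    - [15, -25, 0]
    - [15, -25, 0]
    - [15, -25, 0]
    - [15, -25, 0]
    - [15, -25, 0]
    - [14, -23, 0]
    - [10, -16, 0]
    - [5, -8, 0]
    - [3, -5, 0]
    - [0, 0, 0]
  turn: [0, 0, 0, 0, 0, 0, 0, 0, 0, 0]
  grip: [0.9, 0.9, 0.9, 0.9, 0.9, 0.9, 0.9, 0.9, 0.9, 0.9]

```text
clock: 7.47
position: [0.5415, 0.1997, 0.2479]
ee_rot: [0.974, 0.227, -0.0, -0.0]
ft_force: [-0.1, 0.6, -1.1]
grip_width: 0.242
```

```bash
python3 look.py wrist w6 guide0,probe,handle,chip; python3 look.py side s6 guide0,handle,probe
```

```text
{'clock': np.float64(7.4667), 'position': array([0.5415, 0.1997, 0.2479]), 'ee_rot': array([ 0.9738,  0.2275, -0.0003, -0.0001]), 'joint_pos': array([ 0.0896,  0.2789, -0.6297,  1.5402,  0.1657,  1.3771, -1.6655]), 'ft_force': array([-0.1419,  0.5538, -1.0838]), 'grip_width': np.float64(0.2425)}
campos [0.6141 0.2339 0.3911] axis [-0.2797 -0.1387 -0.95  ]
guide0 0.97 [0.5379 0.1306 0.0849] [385.2489 253.0228]
guide0 0.93 [0.5259 0.0336 0.083 ] [466.2307 304.0775]
guide0 0.69 [0.546  0.2293 0.0834] [291.1964 198.086 ]
probe 0.73 [ 0.4639 -0.1031  0.0223] [512.394  364.0211]
probe 0.63 [0.5461 0.1972 0.1408] [324.18   232.5963]
handle 0.67 [ 0.5738 -0.1693  0.0198] [612.5191 312.9748]
handle 0.6 [0.5439 0.1969 0.2649] [324.463  327.1342]
chip 0.84 [0.5448 0.2287 0.0305] [295.2221 188.9658]
{'clock': np.float64(7.7167), 'position': array([0.5422, 0.1975, 0.2483]), 'ee_rot': array([0.9741, 0.226 , 0.0001, 0.0004]), 'joint_pos': array([ 0.0921,  0.2777, -0.6283,  1.5406,  0.1657,  1.3771, -1.6649]), 'ft_force': array([-1.2212,  0.3989, -0.6797]), 'grip_width': np.float64(0.2428)}
campos [0.2184 0.6173 0.8739] axis [ 0.2958 -0.6485 -0.7014]
guide0 0.87 [0.5275 0.0375 0.0875] [301.8989 288.7305]
guide0 0.65 [0.5442 0.2362 0.0886] [240.1881 365.9494]
guide0 0.63 [0.5385 0.1335 0.0862] [272.7052 323.5348]
handle 0.94 [ 0.272  -0.3242  0.0125] [469.6876 238.9673]
handle 0.86 [0.5434 0.1986 0.2657] [242.2781 283.1878]
handle 0.81 [ 0.5659 -0.1599  0.0149] [326.4047 243.9032]
probe 0.92 [ 0.389  -0.2827  0.0222] [416.9648 231.8454]
probe 0.74 [ 0.4579 -0.0972  0.0203] [359.4886 276.3295]
probe 0.56 [0.5431 0.1997 0.1376] [249.3718 333.31  ]
```

View pics/w6.png

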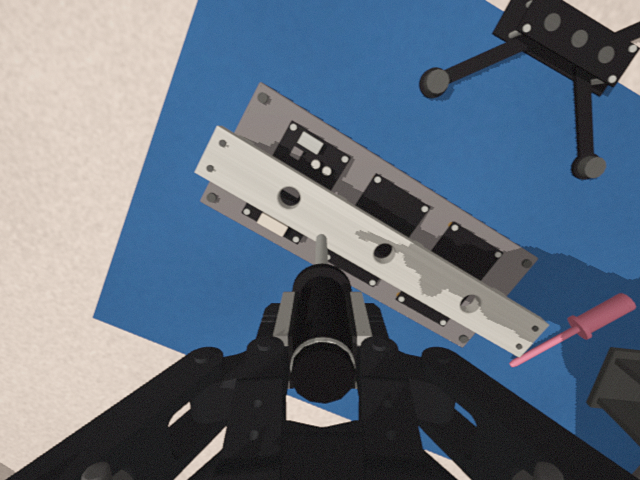

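View pics/s6.png

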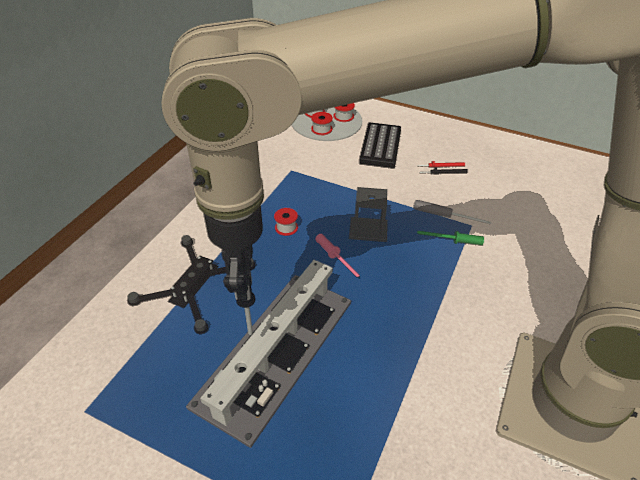

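Side view: the tip hangs at (249,333), above and short of the hole at (240,367). Wrist view: the hole is at (289,197), and the card beneath it has connectors. Next I'll refine the hole centres in the first pictures and take a settled wrist picture.

```bash
cat > hole.py <<'E'
from h import *
# rim of a bore: project the 10 mm circle, report best-fit of bore centre by dark blob centroid
def fit(im,n,p0):
    u=w2p(n,p0); best=None
    a=np.linspace(0,2*np.pi,48,endpoint=False)
    g=cv2.GaussianBlur(cv2.cvtColor(im,cv2.COLOR_BGR2GRAY),(0,0),.8).astype(np.float32)
    K,r,t=info(n)
    def val(c,rad):
        P=np.stack([c[0]+rad*np.cos(a),c[1]+rad*np.sin(a),np.full(48,c[2])],1)
        q=(K@(r@P.T+t[:,None])); q=q[:2]/q[2]
        return cv2.remap(g,q[0].astype(np.float32)[None],q[1].astype(np.float32)[None],cv2.INTER_LINEAR)[0]
    res=[]
    for dx in np.arange(-.008,.0081,.0005):
        for dy in np.arange(-.008,.0081,.0005):
            c=np.array(p0)+[dx,dy,0]
            d=np.clip(val(c,.0115)-val(c,.0085),-30,60)
            res.append((np.mean(d),*c))
    res.sort(reverse=True); return np.array(res[:5])
E
python3 - <<'E'
from hole import *
np.set_printoptions(precision=4,suppress=True)
im=manip.camera('wrist'); cv2.imwrite('pics/w7.png',im); o=manip.get_obs(); print(o['position'])
print('wrist',fit(im,'wrist',(.545,.233,.085)))
for n in ['side','top']: print(n,fit(cv2.imread(f'pics/{n}0.png'),n,(.545,.234,.085)))
print(w2p('wrist',(.545,.235,.085)))
cs=[]
for n,f,u in [('side','side0',(240,367)),('top','top0',(189,222)),('wrist','w7',(289,195))]:
    k=cv2.imread(f'pics/{f}.png')[u[1]-20:u[1]+20,u[0]-20:u[0]+20]; cs.append(cv2.resize(k,(260,260),interpolation=cv2.INTER_NEAREST))
cv2.imwrite('pics/c7.png',cv2.hconcat(cs))
E
```

```text
[0.5419 0.1986 0.2484]
wrist [[60.      0.5465  0.2345  0.085 ]
 [60.      0.546   0.235   0.085 ]
 [60.      0.546   0.2345  0.085 ]
 [60.      0.546   0.234   0.085 ]
 [60.      0.546   0.2335  0.085 ]]
side [[42.1361  0.5445  0.237   0.085 ]
 [41.7851  0.545   0.237   0.085 ]
 [41.6901  0.5445  0.2365  0.085 ]
 [41.6744  0.5445  0.2375  0.085 ]
 [41.5677  0.544   0.237   0.085 ]]
top [[41.2733  0.5465  0.2325  0.085 ]
 [41.2367  0.5465  0.233   0.085 ]
 [41.1923  0.546   0.233   0.085 ]
 [40.9583  0.5465  0.2335  0.085 ]
 [40.9443  0.546   0.2325  0.085 ]]
[285.6832 197.0003]
```

View pics/c7.png

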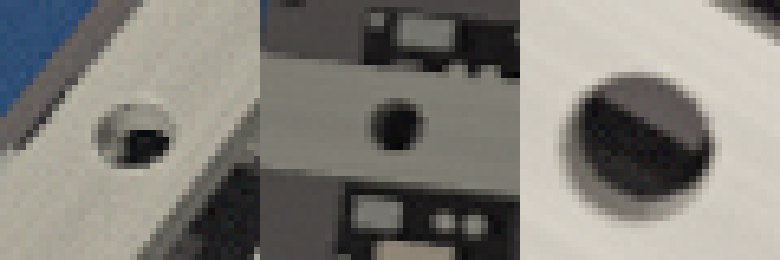

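Call:
arm_command:
  slide:
    - [3, -5, 0]
    - [5, -8, 0]
    - [6, -9, 0]
    - [4, -6, 0]
    - [1, -3, 0]
    - [0, 0, 8]
    - [0, 0, 12]
    - [0, 0, 8]
    - [0, 0, 0]
    - [0, 0, 0]
  turn: [0, 0, 0, 0, 0, 0, 0, 0, 0, 0]
  grip: [0.9, 0.9, 0.9, 0.9, 0.9, 0.9, 0.9, 0.9, 0.9, 0.9]

```text
clock: 8.8
position: [0.5449, 0.2344, 0.2193]
ee_rot: [0.974, 0.227, -0.001, 0.0]
ft_force: [0.8, -0.5, 0.4]
grip_width: 0.242
```

```bash
python3 - <<'E'
from hole import *
np.set_printoptions(precision=4,suppress=True)
for n,f in [('wrist','w8'),('side','s8')]:
    im=manip.camera(n); cv2.imwrite(f'pics/{f}.png',im); o=manip.get_obs(); print(o['position'],o['ee_rot'],o['ft_force'])
    p=o['position']; T=[p[0],p[1],p[2]-.111]
    u=w2p(n,T); print(n,'pred tip',u,'hole',w2p(n,(.5455,.2347,.085)))
    for d in manip.tip_of('probe',n)[:3]: print(d['score'],c2w(n,d['xyz']),w2p(n,c2w(n,d['xyz'])))
    c=np.round(u).astype(int); k=im[c[1]-40:c[1]+40,c[0]-40:c[0]+40]; cv2.imwrite(f'pics/c_{f}.png',cv2.resize(k,(400,400),interpolation=cv2.INTER_NEAREST)); print(c-40)
a,b=[cv2.imread(f'pics/c_{f}.png') for f in('w8','s8')]; cv2.imwrite('pics/c8.png',cv2.hconcat([a,b]))
E
```

```text
[0.5452 0.2347 0.2201] [ 0.974   0.2266 -0.0002  0.0001] [ 0.0016  0.868  -0.2098]
wrist pred tip [321.6127 235.6075] hole [321.7958 226.3714]
0.73 [ 0.5388  0.1376 -0.0009] [399.3442 247.9552]
0.7 [ 0.4637 -0.1002  0.0232] [547.3452 393.3707]
[282 196]
[0.5455 0.2351 0.2207] [0.974  0.2268 0.0004 0.    ] [-0.0058  0.4654 -0.879 ]
side pred tip [238.6436 358.2988] hole [240.1963 366.0935]
0.89 [ 0.392  -0.2805  0.022 ] [415.417  232.0995]
0.86 [ 0.4619 -0.0985  0.0205] [358.0407 275.2462]
0.64 [0.5439 0.2403 0.1112] [237.6927 360.5868]
[199 318]
```

View pics/c8.png

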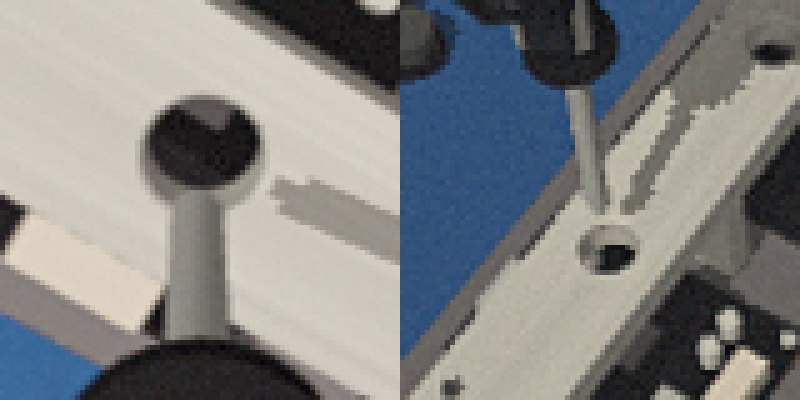

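Wrist view: tip at (322,234), hole centre at (323,226). Side view: tip at (239,360.6), hole at (240.8,368). Both agree with the predicted offsets to about 1 mm. Triangulating the tip's and hole's heights.

```bash
python3 - <<'E'
from h import *
np.set_printoptions(precision=4,suppress=True)
print('tip',tri(ray('side',(239.2,360.4)),ray('wrist',(322,234.5))))
print('hole',tri(ray('side',(240.8,368)),ray('wrist',(322.7,226))))
print('hole z85',atz('side',(240.8,368),.085),atz('wrist',(322.7,226),.085))
print('tip z.109',atz('side',(239.2,360.4),.109),atz('wrist',(322,234.5),.109))
print(manip.get_obs()['position'])
E
```

```text
tip (array([0.545 , 0.2348, 0.1036]), np.float64(0.0006745628656335098))
hole (array([0.545 , 0.2341, 0.0789]), np.float64(0.0007541769753954971))
hole z85 [0.5426 0.2374 0.085 ] [0.5463 0.2346 0.085 ]
tip z.109 [0.5428 0.2378 0.109 ] [0.5463 0.2352 0.109 ]
[0.5455 0.2351 0.2208]
```

Call:
arm_command:
  slide:
    - [0, 0.4, 4]
    - [0, 0, 6]
    - [0, 0, 5]
    - [0, 0, 2]
    - [0, 0, 0]
    - [0, 0, 0]
  turn: [0, 0, 0, 0, 0, 0]
  grip: [0.9, 0.9, 0.9, 0.9, 0.9, 0.9]

```text
clock: 9.5
position: [0.5453, 0.2348, 0.2031]
ee_rot: [0.974, 0.227, -0.0, 0.0]
ft_force: [0.3, 0.8, -0.5]
grip_width: 0.246
```

```bash
cat > chk.py <<'E'
from hole import *
import sys
np.set_printoptions(precision=4,suppress=True)
s=sys.argv[1]; cs=[]
for n in ['wrist','side']:
    im=manip.camera(n); cv2.imwrite(f'pics/{n}_{s}.png',im); o=manip.get_obs(); print(o['clock'],o['position'],o['ee_rot'],o['ft_force'],o['joint_velocities'].max())
    p=o['position']; T=[p[0],p[1],p[2]-.1107]
    u=w2p(n,T); h=w2p(n,(.5455,.2347,.085)); print(n,'pred tip',u,T[2],'hole',h)
    c=np.round(h).astype(int); k=im[c[1]-32:c[1]+32,c[0]-32:c[0]+32]; cs.append(cv2.resize(k,(400,400),interpolation=cv2.INTER_NEAREST)); print('origin',c-32,'scale 6.25')
cv2.imwrite(f'pics/c_{s}.png',cv2.hconcat(cs))
E
python3 chk.py 9
```

```text
9.55 [0.5454 0.2349 0.2033] [0.9739 0.2269 0.     0.    ] [ 0.8783 -0.8789 -0.583 ] 0.0019110938752784335
wrist pred tip [321.6188 235.8073] 0.09264849357473522 hole [321.8835 232.8   ]
origin [290 201] scale 6.25
9.6 [0.5455 0.2349 0.2035] [ 0.9739  0.2269  0.0002 -0.    ] [ 0.207  -0.9135 -0.3499] 0.0018441340415493062
side pred tip [239.6903 363.7053] 0.09279355413172387 hole [240.1963 366.0935]
origin [208 334] scale 6.25
```

View pics/c_9.png

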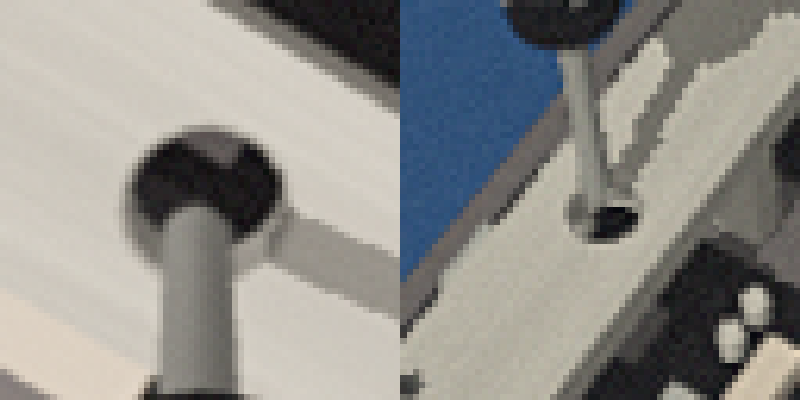

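Both views put the tip about 0.7 mm off centre, in the same direction. Correcting that and entering the hole to tip z ≈ 0.065.

Call:
arm_command:
  slide:
    - [-0.7, 0.6, 0]
    - [0, 0, 0]
    - [0, 0, 4]
    - [0, 0, 6]
    - [0, 0, 7]
    - [0, 0, 6]
    - [0, 0, 4]
    - [0, 0, 0]
    - [0, 0, 0]
  turn: [0, 0, 0, 0, 0, 0, 0, 0, 0]
  grip: [0.9, 0.9, 0.9, 0.9, 0.9, 0.9, 0.9, 0.9, 0.9]

```text
clock: 10.35
position: [0.5449, 0.2339, 0.176]
ee_rot: [0.974, 0.227, -0.0, 0.0]
ft_force: [0.7, 0.5, -1.1]
grip_width: 0.241
```

```bash
python3 chk.py 10
```

```text
10.4 [0.5451 0.234  0.1764] [ 0.9739  0.2269  0.     -0.    ] [ 0.2582  0.0761 -0.0497] 0.001074993365243335
wrist pred tip [321.6448 235.7916] 0.06565764134445602 hole [321.0385 243.2696]
origin [289 211] scale 6.25
10.45 [0.5452 0.2341 0.1766] [ 0.9739  0.2269  0.0002 -0.    ] [-0.0784 -0.317  -1.0457] 0.0006277737787096678
side pred tip [241.6293 371.8268] 0.06588095056311376 hole [240.1963 366.0935]
origin [208 334] scale 6.25
```

View pics/c_10.png

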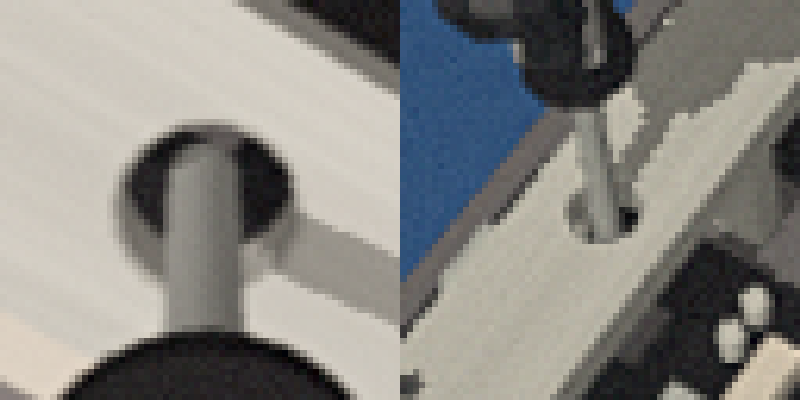

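The rod is centred in the bore in both views: wrist rod x 205 against hole 206, and the side view agrees. Lowering the remaining 36 mm.

Call:
arm_command:
  slide:
    - [0, 0, 4]
    - [0, 0, 6]
    - [0, 0, 7]
    - [0, 0, 7]
    - [0, 0, 5]
    - [0, 0, 4]
    - [0, 0, 2]
    - [0, 0, 0]
    - [0, 0, 0]
    - [0, 0, 0]
  turn: [0, 0, 0, 0, 0, 0, 0, 0, 0, 0]
  grip: [0.9, 0.9, 0.9, 0.9, 0.9, 0.9, 0.9, 0.9, 0.9, 0.9]

```text
clock: 11.28
position: [0.5452, 0.2341, 0.1416]
ee_rot: [0.974, 0.227, 0.0, -0.0]
ft_force: [-0.0, -0.4, -1.1]
grip_width: 0.238
```

```bash
python3 chk.py 11; python3 - <<'E'
from h import *
p=manip.get_obs()['position']
for n in ['side','wrist']: print(n,'collar bottom ctr',w2p(n,[p[0],p[1],p[2]-.1107+.09]),'collar top',w2p(n,[p[0],p[1],p[2]-.1107+.095]),'handle top',w2p(n,[p[0],p[1],p[2]-.1107+.155]))
E
```

```text
11.3333 [0.5452 0.2341 0.1417] [ 0.9739  0.2269  0.0003 -0.    ] [ 0.4494  0.3524 -0.7171] 0.0005998916928695141
wrist pred tip [321.6145 235.8835] 0.030977629026309947 hole [320.8611 262.0802]
origin [289 230] scale 6.25
11.3833 [0.5452 0.234  0.1416] [0.9739 0.2269 0.0003 0.    ] [-0.5059 -0.3307 -0.9271] 0.001971071313820563
side pred tip [243.5087 382.2407] 0.030937287175360276 hole [240.1963 366.0935]
origin [208 334] scale 6.25
side collar bottom ctr [238.42686365 354.15167467] collar top [238.1229123  352.47163319] handle top [234.27460853 331.20076241]
wrist collar bottom ctr [321.63431077 289.35137433] collar top [321.63166627 293.84639217] handle top [321.58345843 375.78838644]
```

View pics/c_11.png

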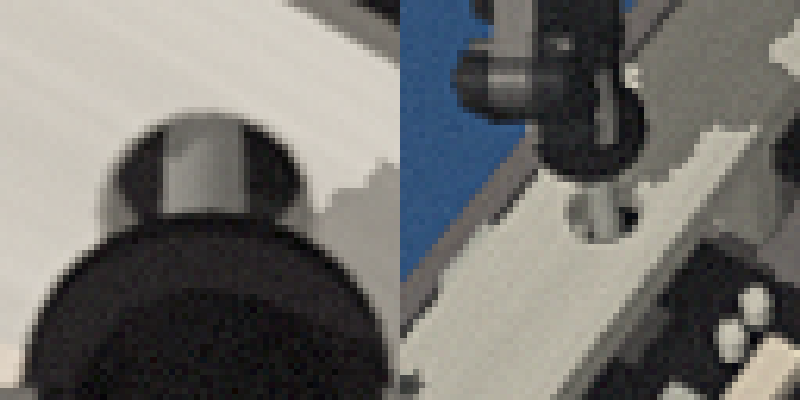

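View pics/side_11.png

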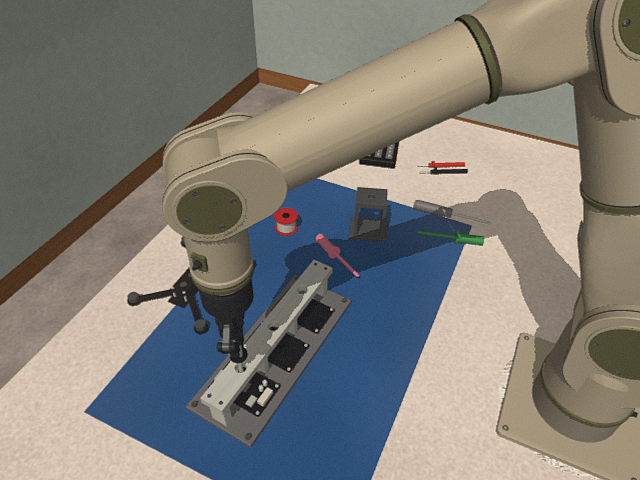

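View pics/wrist_11.png

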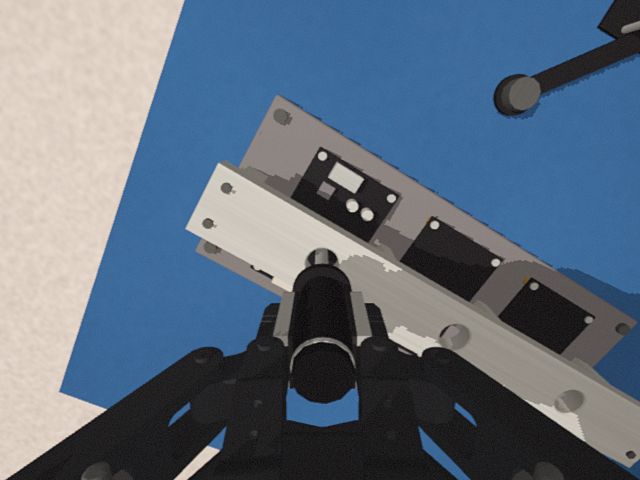

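```bash
python3 - <<'E'
from h import *
o=manip.get_obs();p=o['position'];X=R.from_quat(o['ee_rot']).as_matrix()[:,0]
for dz in (-.003,0,.003):
    c=lambda h,r:p+np.array([0,0,-.1107+h+dz])+X*r
    print(dz,'collar bottom edge',w2p('wrist',c(.09,.015)),'top edge',w2p('wrist',c(.095,.015)))
# same collar row in earlier pictures (slip check): dark edge along column 322
for f in ['w4','w5','w6','w8','wrist_9','wrist_10','wrist_11']:
    g=cv2.imread(f'pics/{f}.png',0)[250:285,316:328].mean(1); d=np.diff(g); print(f,250+np.argmin(d)+.5,d.min())
E
```

```text
-0.003 collar bottom edge [321.62859326 259.63848097] top edge [321.62576513 263.36999633]
0 collar bottom edge [321.6269147 261.853224 ] top edge [321.62399296 265.70825107]
0.003 collar bottom edge [321.62518089 264.1408633 ] top edge [321.62216082 268.12563783]
w4 263.5 -55.08333333333333
w5 263.5 -66.25
w6 263.5 -67.83333333333334
w8 263.5 -65.5
wrist_9 263.5 -67.25
wrist_10 263.5 -69.08333333333334
wrist_11 263.5 -66.41666666666666
```

There has been no slip since the grasp: the collar edge stays at row 263.5 in every wrist picture. The tip is therefore at z ≈ 0.031, 7 mm above the chip, so I'll lower it 1 mm and let it settle.

Call:
arm_command:
  slide:
    - [0, 0, 1]
    - [0, 0, 0]
    - [0, 0, 0]
    - [0, 0, 0]
    - [0, 0, 0]
    - [0, 0, 0]
    - [0, 0, 0]
    - [0, 0, 0]
    - [0, 0, 0]
    - [0, 0, 0]
  turn: [0, 0, 0, 0, 0, 0, 0, 0, 0, 0]
  grip: [0.9, 0.9, 0.9, 0.9, 0.9, 0.9, 0.9, 0.9, 0.9, 0.9]

```text
clock: 12.22
position: [0.545, 0.234, 0.1403]
ee_rot: [0.974, 0.227, 0.0, 0.0]
ft_force: [0.3, -0.2, -0.7]
grip_width: 0.247
```

```bash
python3 chk.py 12
```

```text
12.2667 [0.545  0.2339 0.1403] [0.9739 0.2269 0.     0.    ] [-0.3716 -0.0907 -0.7829] 0.002655889617468212
wrist pred tip [321.6629 235.7931] 0.029594905958282056 hole [320.8233 262.5305]
origin [289 231] scale 6.25
12.3167 [0.545  0.2339 0.1403] [0.9739 0.2269 0.     0.0001] [-0.1059  0.4327 -0.1798] 0.001646362928526421
side pred tip [243.6956 382.6373] 0.029579255815816927 hole [240.1963 366.0935]
origin [208 334] scale 6.25
```

View pics/c_12.png

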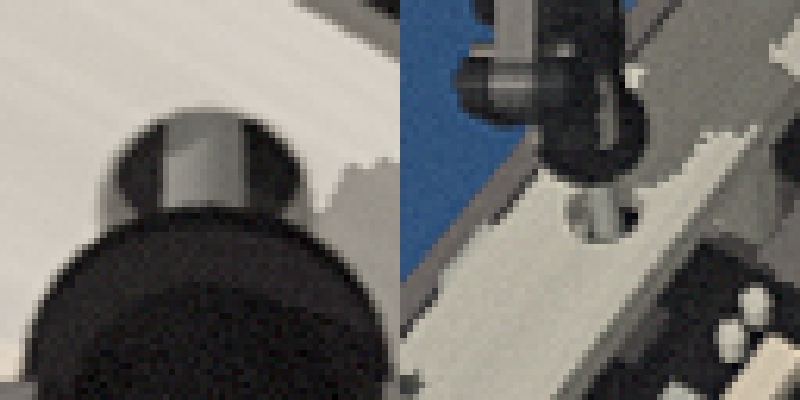

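The rod is centred in the bore in both views, the arm is still, no contact force shows, and the tip is about 6 mm above the chip (z ≈ 0.030). Handing in.

```bash
python3 -c "
from workcell import manip
print(manip.hand_in())"
```

```text
the job is handed in; nothing more can be done
None
```

I took the black probe out of its holder and lowered its rod through the guide hole over the finished board. That is the end hole, near world (0.545, 0.234). I handed the job in at about 12.3 s, still holding the probe there.

**Last checks**
- **Centring:** the rod is centred in the bore to about 0.5 mm in the wrist and side views.
- **Upright:** the tool reads vertical, and the grip has not slipped since the grasp.
- **Height:** the tip is about 5.6 to 6 mm above the chip. I worked this out from the grasp height and a triangulation relative to the strip, because the tip cannot be seen under the strip.
- **Contact:** forces stayed at noise level, about 1 N, during the insertion. Joint speeds at the end were below 0.003 rad/s.

**What disagreed**
- **Camera offsets:** the side and top views placed the hole 2 to 4 mm apart. I centred on the relative offset of rod and hole in the pictures instead.
- **Triangulated height:** the strip's top came out about 6 mm low, so I used only height differences.
- **Look-alikes:** the green and pink probes, which stood on their tips, had toppled before the gripper was near them. I touched neither.

I did not touch the spool, the screwdriver or the drone frame. I did not measure their positions again at the end.

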